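# Run a magnetic chuck along the sprung guide of a ball-transfer table

## Robot

A 6-joint arm with a two-finger parallel gripper is mounted at the origin on the work surface. World frame = base frame: x ahead of the robot, y to its left, z up, the work surface at z = 0. Lengths are in m, angles in rad, forces in N, time in s.
With the tool pointing down it reaches from about 0.3 to 0.75 m from the base axis. Payload 8.5 kg.
Tool frame: the origin (TCP) lies midway between the tips of the shut fingers; the grasp point (between the pads) lies 19 mm behind it; z points along the fingers, y is the line along which they close (so a half turn about z gives the same grasp; the last joint's range is limited). The gripper opens to 88 mm and grips with 3 to 60 N. Pads are 18 mm wide; open, the fingers measure 123 mm over their backs; the gripper's body (75 mm by 187 mm) begins 45 mm behind the grasp point.
Start: joints at [1.027, 0.381, 1.297, -0, 1.464, -0.215], TCP at [0.178, 0.521, 0.239] pointing down, gripper open.
Joint ranges: [-3.11, 3.11], [-0.89, 2.33], [0.22, 2.48], [-1.42, 4.56], [0.17, 2.85], [-2.88, 2.88]. Speed limits (rad/s): [2.39, 2.39, 3.14, 3.14, 3.14, 3.14].

## Interface

Orientations are given as a 3x3 rotation matrix whose columns are the frame's x, y, z axes.
In Python, from cell import status, imaging, arm gives the robot as it stands. The module is installed in compiled form; this text tells all that it offers.
- The arm moves only by the shell command python3 -m handwheel 'ROWS' [FORCE]. ROWS is JSON, a list that holds one entry, the list of rows, each a list of 7 numbers: the shift along the tool's x, y, z in m, then the turn, a rotation vector about the tool's x, y, z in degrees, then the opening, from 0 (shut) to 1 (fully open). In form: [[[tx, ty, tz, ax, ay, az, jaw], ...]]. A call has 1 to 10 rows; each row is the pose to reach, as a shift and turn from the pose commanded when the call began, along the tool's axes at that moment; what a row does not reach only later rows make up. A row lasts 1/8 s, in which the tool goes at most 62.5 mm and 10.7 degrees, less where a joint would pass 70% of its speed; a pose out of reach is approached as far as the arm can. A call with a gripper value outside its range is refused whole. The fingers move at their own pace and stop on an object; FORCE is the grip in N (left out, the last holds). Time passes only in rows, so rows that repeat a pose let the fingers close. It gives the time, the measured TCP pose, the force, the opening and the grip force at its end, in the units of the state.
- status.observe(): the state, without advancing time (a new reading comes with each control period).
- imaging.camera(name): name is "side" or "top" or "wrist"; returns a dict with "image" (400x640x3 uint8, blue, green, red), "range_z" (400x640 float32, m along the optical axis (not along the pixel's ray), 0 where there is no reading), "fx", "fy", "cx", "cy" (pixels), "k1" (the pictures are not rectified: a ray, as slopes to the right and down, at radius r is drawn at 1 + k1 r^2 times it, then the intrinsics apply), "origin" and "attitude" of the camera in the world. Camera axes: x right, y down, z forward; pixel columns grow to the right and rows downward; lengths in m; the calibration is good to about 2 mm. A picture is of the moment at which its call begins.
- arm.close_job(): hands the job in; it is judged then, once.
The state is a dict: "time_s": time; "qpos": joint angles; "dq": joint speeds; "joint_efforts": joint torques, N m; "position": TCP position; "tcp_rot": TCP orientation; "ft_force": force on the tool from outside, world axes, zero at the start; "wrist_torque": the same for the moment, N m; "finger_gap": finger opening in m; "grip_force": force on a finger pad.
Only numpy, scipy, OpenCV 4.12 (cv2) and the standard library are available. Lean on these libraries where they do the work, as an engineer would, in place of code of your own. Each camera call takes 0.05 s, during which the arm holds its last target. There are 200 camera calls.

## Task

Take the orange-handled push stick and, touching the round chuck with nothing but the stick, press it with the white roller against the green sprung guide and work it along the curved guide to the black end stop. From the yellow start line on, keep the guide pushed back between 15 and 50 mm without a break, and do not let the chuck shoot off or bang into the stop. Hold it against the stop with the stick for some five seconds and finish while still holding it there, the guide still pushed back by the same amount.

Things in the scene. Friction and masses are not known exactly. Their poses are not given: they have to be found in the camera images.
- station: Blue ball-transfer table fixed on the bench, 480 x 600 mm. Origin: centre of its underside, at bench height. x points away from the robot, y along the table (+y entry end, -y stop end), z up. Ball tops, on which the chuck rides, 30 mm up. Near rim: inner face at x = -235 mm, top 40 mm up. Entry backstop: face at y = +285 mm, top 60 mm up.
- guide (a joint): How far the green-faced guide is pushed back along station +x (m): 0 at rest, hard stop at 0.065. It moves only along x. Springs return it with 110 N/m in all, no preload; damping 12 N s/m; moving mass 1.2 kg. Yellow sleeves on its two rods are set marks: with 15 to 50 mm of push a brass barrel mouth lies on the sleeve.
- guide_mid (a point): Middle of the guide's face, moves with it; at rest at station x = +60, y = 0. The face is a concave arc (radius 480 mm, 34 degrees to either side of station +x, 37 to 81 mm above the bench) about station x = -420 mm + joint value, y = 0. A 160 mm chuck touching it has its centre on a 400 mm arc about that same point.
- start_line (a point): Middle of the yellow start line on the plate, a line along station x at station y = +100 mm. The chuck starts with its centre at station y 140 to 190 mm, on the entry side; it has passed when its centre passes.
- stop_face (a point): Point on the rubber face of the black end stop, 60 mm above the bench (the stop is 85 mm high). The face is the plane station y = -270 mm, from station x = -195 to +45 mm, so a chuck touching it has its centre at station y = -190 mm.
- chuck: Round magnetic chuck (switched off): plain cylinder 160 mm in diameter, 60 mm high, grey and steel, brass rings on its flat top. Nominal mass 8 kg. Origin: centre of its underside. On the balls it runs freely any way and about its own axis (drag 0.25 N plus 4 N per m/s), keeps moving when let go, and rolls along the guide without slipping. Starts at rest, 5 to 50 mm clear of the guide.
- push_stick: Push stick standing upright on the bench, 156 mm tall, 0.35 kg. Origin: centre of its underside, z up. Steel flange 38 mm in diameter, 0 to 4 mm up; white roller 40 mm in diameter, 4.5 to 55.5 mm up, turning freely about the stick's axis; steel neck 24 mm in diameter to 80 mm; orange square handle 26 x 26 mm, 80 to 156 mm up, faces along its own x and y.
- nose (a point): Centre of the push stick's white roller, 30 mm above the stick's underside, on its axis. Pushing the round chuck, it gives force only along the line from the roller's axis to the chuck's axis (100 mm apart when touching), so a chuck not squarely in line runs off to the side.
- grip (a point): Centre of the push stick's handle, 122 mm above its underside; where to hold it.
- soft_jaw: Bystander: stepped aluminium vise jaw, 75 x 45 x 40 mm, lying on the bench. Origin centre of its underside.
- chuck_key: Bystander: steel T-handled chuck key, about 120 mm long with a 130 mm cross bar, lying on the bench. Origin under the middle of the cross bar.
- red_bin: Bystander: red plastic bin with T-nuts, 160 x 100 x 70 mm. Origin centre of its underside.
Things that resemble listed ones, but are neither listed nor needed, are in the scene too. Of the things that look like the push_stick, take the one that is farthest from the robot's base at the start.

How it is judged:
By the outcome, as a careful person would: the job done as asked, in the order asked, and still so for the second after the job is handed in, while the arm keeps its last pose, push and grip.
It also fails if it takes over 69 s, if anything falls off the work surface, if the arm or the gripper's body presses on something with over 40 N, if the wrist force passes 120 N, or if a joint passes its speed limit or range.

## Working session

There is one attempt and no reset: what is moved stays moved. The work goes in short steps, Python scripts to look and compute and a shell command to move; the robot and the scene stay as the last step left them, time stands still between calls to the robot, and variables do not carry over. Pictures are saved under pics/ and viewed, at most 10 in all, crops included, and the job is handed in when it is done.

```bash
mkdir -p pics; cat > h.py <<'E'
import numpy as np, cv2
from cell import status, imaging, arm
def cam(n):
    c=imaging.camera(n); c={k:(np.array(v) if k in('origin','attitude') else v) for k,v in c.items()}; return c
def rays(c,uv):
    uv=np.atleast_2d(np.array(uv,float))
    d=np.c_[(uv[:,0]-c['cx'])/c['fx'],(uv[:,1]-c['cy'])/c['fy']]
    s=d.copy()
    for _ in range(20): s=d/(1+c['k1']*(s**2).sum(1,keepdims=True))
    return np.c_[s,np.ones(len(s))]@c['attitude'].T
def onplane(c,uv,z):
    r=rays(c,uv); o=c['origin']; return o+r*((z-o[2])/r[:,2:3])
def depthpt(c,u,v):
    return c['origin']+rays(c,[(u,v)])[0]*c['range_z'][int(v),int(u)]
def cloud(c):
    v,u=np.mgrid[0:400,0:640]; r=rays(c,np.c_[u.ravel(),v.ravel()])
    return (c['origin']+r*c['range_z'].ravel()[:,None]).reshape(400,640,3)
E
python3 - <<'E'
from h import *
import pickle
s=status.observe(); print(s['time_s'],s['position'],s['tcp_rot'],s['ft_force'])
for n in('top','side','wrist'):
    c=cam(n); cv2.imwrite(f'pics/{n}0.png',c['image']); pickle.dump(c,open(n+'0.pkl','wb')); print(n,c['origin'],c['attitude'].round(3).tolist(),c['fx'],c['k1'])
E
```

```text
0.0 [0.17745811 0.5202827  0.23813649] [[-9.46434501e-01  3.22894979e-01 -7.53995744e-04]
 [ 3.22895713e-01  9.46433711e-01 -1.26068426e-03]
 [ 3.06538374e-04 -1.43661707e-03 -9.99998921e-01]] [-0.06556304  0.12507057 -0.1742145 ]
top [ 0.27771025 -0.03771284  1.22851251] [[-0.017, -0.98, 0.197], [-1.0, 0.016, -0.005], [0.001, -0.197, -0.98]] 404.8385100759077 -0.03224071987592889
side [ 0.07732738 -0.64419116  0.94051844] [[0.835, -0.42, 0.354], [-0.55, -0.633, 0.545], [-0.005, -0.65, -0.76]] 367.31474979787924 -0.046135132092960406
wrist [0.10473315 0.54403277 0.3846748 ] [[0.322, 0.905, 0.28], [0.947, -0.307, -0.096], [-0.001, 0.296, -0.955]] 296.7133761315898 0.010958020262927203
```

View pics/top0.png

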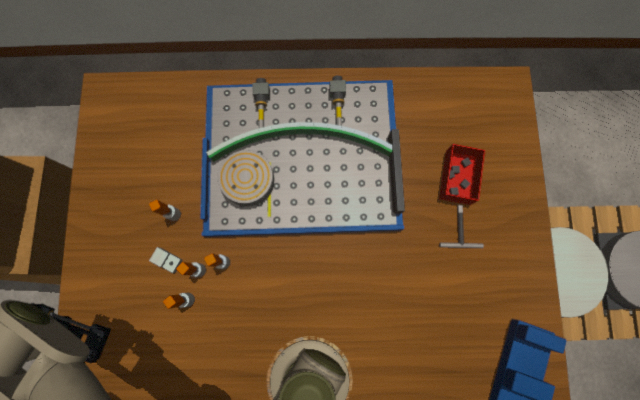

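View pics/side0.png

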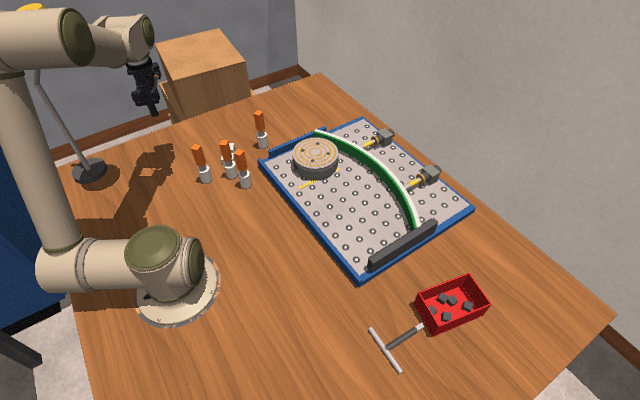

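The top view shows four orange-handled sticks at about (162,208), (190,269), (216,260) and (179,301). The chuck is at (246,177), the green guide arc spans (208,155) to (392,150), and the stop is at (397,170). The side view shows the same sticks at (260,130), (226,158), (243,168) and (200,163).

```bash
cat > m.py <<'E'
from h import *
import pickle
T=pickle.load(open('top0.pkl','rb'));S=pickle.load(open('side0.pkl','rb'))
for n,c in(('top',T),('side',S)):
    P=cloud(c); hsv=cv2.cvtColor(c['image'],cv2.COLOR_BGR2HSV); H,Sa,V=cv2.split(hsv)
    ok=c['range_z']>0
    m=((H>5)&(H<18)&(Sa>200)&(V>120)&ok&(P[...,2]>0.06)&(P[...,2]<.2)).astype(np.uint8)
    k,l,st,ce=cv2.connectedComponentsWithStats(m)
    for i in range(1,k):
        if st[i,4]<15: continue
        p=P[l==i]; zt=np.percentile(p[:,2],97); t=p[p[:,2]>zt-.006]
        print(n,'stick',ce[i].round(),st[i,4],'ztop',zt.round(4),'top c',t.mean(0).round(4),'d',np.hypot(*t.mean(0)[:2]).round(3))
    b=((H>100)&(H<125)&(Sa>120)&ok&(P[...,0]>.3)&(P[...,2]<.1)&(P[...,2]>.02)).astype(np.uint8)
    k,l,st,ce=cv2.connectedComponentsWithStats(b)
    p=P[b>0]; print(n,'blue',len(p),p.min(0),p.max(0),'z pct',np.percentile(p[:,2],[10,50,90]))
    t=p[(p[:,2]>.033)&(p[:,2]<.046)]; r=cv2.minAreaRect(t[:,:2].astype(np.float32)*1000); print('rim rect mm',r)
    g=(H>45)&(H<85)&(Sa>80)&ok&(P[...,2]>.03)&(P[...,2]<.09)&(P[...,0]>.3)
    print('green',g.sum(),np.percentile(P[g],[1,50,99],axis=0).round(3).tolist())
    y=(H>22)&(H<35)&(Sa>150)&(V>100)&ok&(P[...,2]>.015)&(P[...,0]>.3)
    k,l,st,ce=cv2.connectedComponentsWithStats(y.astype(np.uint8))
    for i in range(1,k):
        if st[i,4]>8: print('yellow',ce[i].round(1),st[i,4],P[l==i].mean(0).round(4), P[l==i].min(0).round(3),P[l==i].max(0).round(3))
    # chuck top
    q=(P[...,2]>.082)&(P[...,2]<.1)&ok
    k,l,st,ce=cv2.connectedComponentsWithStats(q.astype(np.uint8))
    for i in range(1,k):
        if st[i,4]>700:
            p=P[l==i]; (cx,cy),r=cv2.minEnclosingCircle(p[:,:2].astype(np.float32)); print('chuck',ce[i].round(),st[i,4],cx,cy,r,np.median(p[:,2]), p.mean(0))
E
python3 m.py
python3 - <<'E'
import cv2,numpy as np
a=cv2.imread('pics/top0.png')[190:320,130:240]; b=cv2.imread('pics/side0.png')[95:195,180:280]
cv2.imwrite('pics/crop.png',np.hstack([cv2.resize(a,(400,480),interpolation=2),cv2.resize(b,(400,480),interpolation=2)]))
E
```

```text
top stick [154. 205.] 85 ztop 0.16 top c [0.4869 0.4114 0.1569] d 0.637
top stick [210. 259.] 87 ztop 0.1602 top c [0.3404 0.2549 0.1569] d 0.425
top stick [182. 268.] 91 ztop 0.1597 top c [0.3183 0.3259 0.157 ] d 0.456
top stick [169. 302.] 100 ztop 0.1599 top c [0.2322 0.3578 0.1569] d 0.427
top blue 2207 [ 0.4168798  -0.28325582  0.02119302] [0.91145513 0.31973999 0.06617402] z pct [0.02604692 0.03687917 0.05968203]
rim rect mm ((661.0201416015625, 18.259735107421875), (481.0325927734375, 594.3507080078125), 0.9835634827613831)
green 1016 [[0.647, -0.246, 0.047], [0.706, 0.048, 0.078], [0.734, 0.283, 0.086]]
yellow [338.  111.5] 50 [ 0.7885 -0.0976  0.0661] [ 0.773 -0.104  0.058] [ 0.806 -0.091  0.073]
yellow [260.9 113.8] 51 [0.7852 0.1389 0.0653] [0.768 0.133 0.056] [0.801 0.145 0.072]
yellow [269.  205.3] 61 [0.5061 0.1159 0.0284] [0.476 0.112 0.022] [0.538 0.12  0.033]
chuck [244. 177.] 2292 0.5823498964309692 0.1808396726846695 0.08090956509113312 0.09139118138024849 [0.58027915 0.18026616 0.09137943]
side stick [259. 121.] 98 ztop 0.1528 top c [0.4849 0.3989 0.1517] d 0.628

[... 383 characters left out ...]
5, 10.080169677734375), (291.744140625, 593.4163208007812), 1.107055902481079)
green 1141 [[0.648, -0.245, 0.038], [0.715, 0.013, 0.067], [0.735, 0.277, 0.083]]
yellow [367.4 142.8] 17 [0.7858 0.1343 0.0642] [0.771 0.13  0.062] [0.799 0.14  0.067]
yellow [413.3 181.8] 25 [ 0.7901 -0.1061  0.0648] [ 0.776 -0.111  0.061] [ 0.808 -0.1    0.068]
yellow [305.2 184.7] 26 [0.5032 0.1123 0.0262] [0.478 0.106 0.021] [0.533 0.117 0.03 ]
chuck [510.  84.] 1263 1.523452877998352 0.3564342260360718 0.8398908376693726 0.09087181617405571 [1.52147242 0.14506301 0.09088601]
chuck [315. 153.] 1150 0.5843783617019653 0.17323707044124603 0.08127184957265854 0.0891713692293013 [0.58027091 0.16937558 0.08916714]
```

View pics/crop.png

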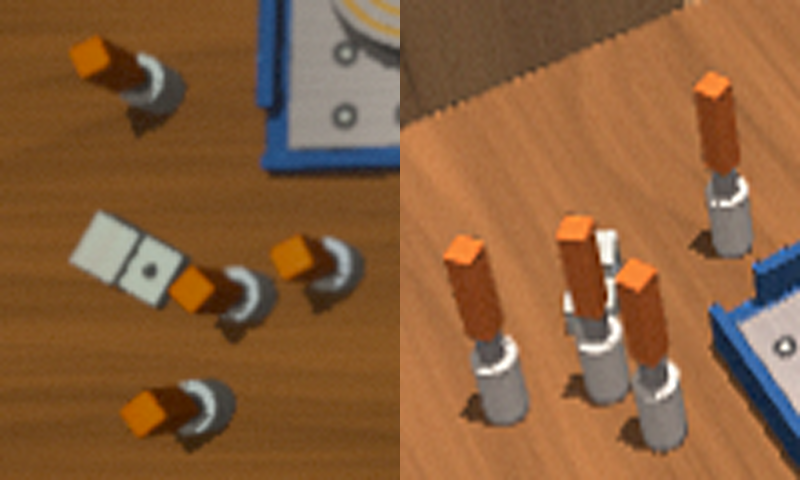

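The four candidates in the top view are (162,208), (190,269), (216,260) and (179,301), and their distances from the base are 0.64, 0.46, 0.43 and 0.43 m. The one meant is (162,208), side (260,130). It is clearly the farthest, and the enlarged crop shows it as a complete stick standing alone. I'll move above it for a wrist view.

```bash
python3 -m handwheel '[[[-0.05,-0.002,-0.03,0,0,10,1],[-0.11,-0.004,-0.032,0,0,20,1],[-0.17,-0.006,-0.032,0,0,30,1],[-0.23,-0.008,-0.032,0,0,40,1],[-0.28,-0.009,-0.032,0,0,50,1],[-0.32,-0.009,-0.032,0,0,60,1],[-0.329,-0.009,-0.032,0,0,70,1],[-0.329,-0.009,-0.032,0,0,71,1],[-0.329,-0.009,-0.032,0,0,71,1]]]'
cat > w.py <<'E'
from h import *
import sys
c=cam('wrist'); cv2.imwrite(sys.argv[1],c['image']); P=cloud(c)
s=status.observe(); print(s['time_s'],np.round(s['position'],4),np.round(s['tcp_rot'],4).tolist(),np.round(s['qpos'],3))
H,Sa,V=cv2.split(cv2.cvtColor(c['image'],cv2.COLOR_BGR2HSV)); ok=c['range_z']>0
m=((H>5)&(H<20)&(Sa>180)&(V>100)&ok&(P[...,2]>0.06)).astype(np.uint8)
k,l,st,ce=cv2.connectedComponentsWithStats(m)
for i in range(1,k):
    if st[i,4]<60: continue
    p=P[l==i]; zt=np.percentile(p[:,2],95); tm=(l==i)&(P[...,2]>zt-.006)
    vu=np.argwhere(tm)[:,::-1]; t=onplane(c,vu,np.median(P[tm][:,2]))
    print(ce[i].round(),st[i],'z',np.median(P[tm][:,2]),'n',tm.sum(),t.mean(0).round(4),cv2.minAreaRect(t[:,:2].astype(np.float32)*1000))
E
python3 w.py pics/w1.png
```

```text
time_s: 1.27
position: [0.4854, 0.4061, 0.2707]
tcp_rot: [[-0.006, 1.0, -0.0], [1.0, 0.006, -0.0], [-0.0, -0.0, -1.0]]
ft_force: [-0.1, -0.9, -0.1]
finger_gap: 0.0878
grip_force: 0.0
1.325 [0.4854 0.4061 0.2709] [[-0.0063, 1.0, -0.0001], [1.0, 0.0063, 0.0], [0.0, -0.0001, -1.0]] [0.51  0.515 0.982 0.    1.645 0.504]
[321. 186.] [305 164  34  43 969] z 0.15617706676524967 n 732 [0.4877 0.4116 0.1562] ((487.93682861328125, 411.1938781738281), (25.38037109375, 25.929386138916016), 26.061288833618164)
[ 77. 233.] [  37  207   83   52 2107] z 0.15583427357116708 n 766 [0.2349 0.357  0.1558] ((235.058349609375, 356.53594970703125), (30.121868133544922, 26.408031463623047), 37.92631149291992)
[166. 257.] [ 142  232   51   56 1271] z 0.15596978009780352 n 432 [0.3223 0.3289 0.156 ] ((319.4407958984375, 326.4801330566406), (29.354536056518555, 25.757665634155273), 45.53855895996094)
```

View pics/w1.png

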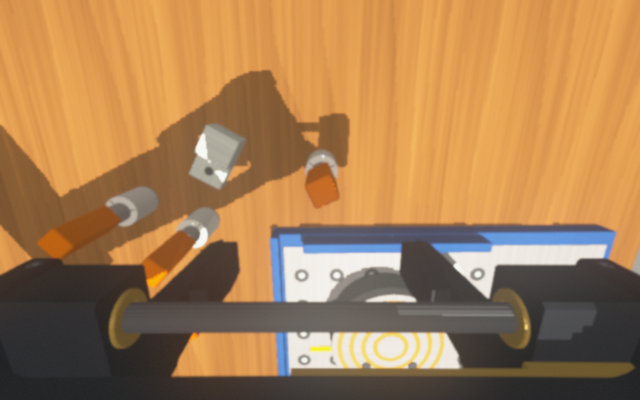

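The wrist view shows the chosen stick at (321,186), upright, with its top face at z=0.156 and x,y=(0.488,0.411), turned 26°. I'll descend and grip it.

```bash
python3 -m handwheel '[[[0.005,0.0024,0.03,0,0,-10,1],[0.005,0.0024,0.06,0,0,-20,1],[0.005,0.0024,0.09,0,0,-25.7,1],[0.005,0.0024,0.13,0,0,-25.7,1],[0.005,0.0024,0.16,0,0,-25.7,1],[0.005,0.0024,0.168,0,0,-25.7,1],[0.005,0.0024,0.168,0,0,-25.7,1],[0.005,0.0024,0.168,0,0,-25.7,0.2],[0.005,0.0024,0.168,0,0,-25.7,0.2],[0.005,0.0024,0.168,0,0,-25.7,0.2]]]' 60
python3 -m handwheel '[[[0,0,0,0,0,0,0.1],[0,0,0,0,0,0,0.1],[0,0,0,0,0,0,0.1],[0,0,0,0,0,0,0.1]]]' 60
```

```text
time_s: 2.58
position: [0.4886, 0.4108, 0.1033]
tcp_rot: [[-0.436, 0.9, 0.001], [0.9, 0.436, 0.0], [0.0, 0.001, -1.0]]
ft_force: [0.1, 0.5, 0.3]
finger_gap: 0.0601
grip_force: 0.0
time_s: 3.08
position: [0.4884, 0.4107, 0.1027]
tcp_rot: [[-0.436, 0.9, -0.0], [0.9, 0.436, -0.0], [0.0, -0.0, -1.0]]
ft_force: [-0.6, 0.2, -0.7]
finger_gap: 0.0254
grip_force: 60.0
```

The stick is held: gap 25.4 mm, grip 60 N. I'll lift it, turn the tool square to the world axes, and carry it over to the chuck's near side.

```bash
python3 -m handwheel '[[[0,0,-0.04,0,0,0,0.1],[0,0,-0.09,0,0,0,0.1],[-0.02,-0.011,-0.11,0,0,5,0.1],[-0.06,-0.034,-0.11,0,0,10,0.1],[-0.1,-0.057,-0.11,0,0,15,0.1],[-0.14,-0.08,-0.11,0,0,20,0.1],[-0.18,-0.103,-0.11,0,0,25.8,0.1],[-0.215,-0.123,-0.11,0,0,25.8,0.1],[-0.237,-0.1355,-0.11,0,0,25.8,0.1],[-0.237,-0.1355,-0.11,0,0,25.8,0.1]]]'
cat > look.py <<'E'
from h import *
import sys, scipy.optimize as so
def fitc(p,R):
    c=p.mean(0)
    for _ in range(3):
        f=lambda c:np.hypot(*(p-c).T)-R
        c=so.least_squares(f,c,loss='soft_l1',f_scale=.002).x
    return c,np.abs(f(c)).mean()
def chuck(c):
    """circle fit to outline of flat top at z .09: convex hull of visible top points, R=.08 kept only the hull points on the rim"""
    P=cloud(c); q=((abs(P[...,2]-.0905)<.008)&(P[...,0]>.45)&(P[...,0]<.75)&(P[...,1]<.3)&(P[...,1]>-.3)&(c['range_z']>0)).astype(np.uint8)
    H,Sa,V=cv2.split(cv2.cvtColor(c['image'],cv2.COLOR_BGR2HSV)); q[(H>40)&(H<90)&(Sa>80)]=0
    q=cv2.morphologyEx(q,cv2.MORPH_OPEN,np.ones((3,3)))
    k,l,st,ce=cv2.connectedComponentsWithStats(q)
    if k<2: return None
    i=1+st[1:,4].argmax(); n=st[i,4]
    vu=np.argwhere(l==i)[:,::-1]; 
    h=cv2.convexHull(vu.astype(np.int32))[:,0]
    m=(l==i).astype(np.uint8); cs,_=cv2.findContours(m,cv2.RETR_EXTERNAL,cv2.CHAIN_APPROX_NONE); e=max(cs,key=len)[:,0]
    p=onplane(c,e,.09)[:,:2]
    # robust: best 3-point-free centre with R=.0795, trimmed
    best=None
    rng=np.random.default_rng(0)
    for _ in range(300):
        a,b=p[rng.integers(len(p),size=2)]; d=b-a; L=np.hypot(*d)
        if L<.05 or L>.158: continue
        for s in(1,-1):
            cc=(a+b)/2+s*np.array([-d[1],d[0]])/L*np.sqrt(.0795**2-L*L/4)
            r=abs(np.hypot(*(p-cc).T)-.0795); sc=(r<.0025).sum()
            if best is None or sc>best[0]: best=(sc,cc)
    cc=best[1]; inl=p[abs(np.hypot(*(p-cc).T)-.0795)<.003]
    cc,res=fitc(inl,.0795)
    return cc,n,len(inl),len(p),res
def green(c):
    P=cloud(c);H,Sa,V=cv2.split(cv2.cvtColor(c['image'],cv2.COLOR_BGR2HSV))
    g=(H>45)&(H<85)&(Sa>80)&(c['range_z']>0)&(P[...,2]>.07)&(P[...,2]<.09)&(P[...,0]>.55)
    p=P[g][:,:2]; 
    return (np.median(p[:,0]+np.sqrt(0)*0),len(p),p)
if __name__=='__main__':
    s=status.observe(); print(s['time_s'],np.round(s['position'],4),np.round(s['tcp_rot'],3).tolist(),np.round(s['ft_force'],2))
    c=cam('top'); 
    if len(sys.argv)>1: cv2.imwrite(sys.argv[1],c['image'])
    print(chuck(c))
    A=np.array
    _,n,p=green(c); f=lambda v:np.hypot(p[:,0]-v[0],p[:,1]-v[1])-v[2]
    r=so.least_squares(f,[.24,.02,.48],loss='soft_l1',f_scale=.003); print('guide circle free',r.x,n)
E
python3 look.py pics/t1.png; python3 - <<'E'
from look import *; import pickle
c=pickle.load(open('top0.pkl','rb')); print(chuck(c))
E
```

```text
time_s: 4.32
position: [0.4696, 0.1372, 0.2125]
tcp_rot: [[0.001, 1.0, -0.001], [1.0, -0.001, -0.0], [-0.0, -0.001, -1.0]]
ft_force: [0.2, 0.2, -3.3]
finger_gap: 0.0254
grip_force: 60.0
4.325 [0.4696 0.1372 0.2125] [[0.001, 1.0, -0.001], [1.0, -0.001, -0.0], [-0.0, -0.001, -1.0]] [ 0.24  0.21 -3.34]
(array([0.58044156, 0.18146057]), np.int32(435), 71, 137, np.float64(0.0007866370398602096))
guide circle free [0.24880688 0.01249627 0.4817138 ] 737
(array([0.58143731, 0.18059234]), np.int32(2291), 151, 151, np.float64(0.001014669752422706))
```

View pics/t1.png

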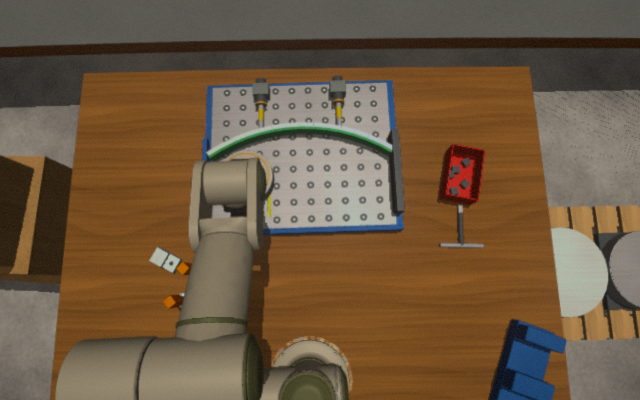

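The arm covers most of the chuck in the top view (it is at about (250,165)), but its far edge and the guide stay visible, and the circle fit still agrees within 1 mm. I'll lower the stick and write the planner: a simulation with a feedback law that proposes the roller path.

```bash
python3 -m handwheel '[[[0,0,0.03,0,0,0,0.1],[0,0,0.06,0,0,0,0.1],[0,0,0.0715,0,0,0,0.1],[0,0,0.0715,0,0,0,0.1]]]'
cat > plan.py <<'E'
# usage: plan.py NROWS QT VMAX [init] : measure, correct the state, simulate the law, print roller shifts (mm, tool x = world y, tool y = world x)
from look import *
import json,sys,os
O=np.array([.662,.018]);ps=np.radians(.9);Rm=np.array([[np.cos(ps),-np.sin(ps)],[np.sin(ps),np.cos(ps)]])
st=lambda p:(np.array(p)-O)@Rm; wo=lambda p:O+Rm@np.array(p)
def step(S,r,vr,dt):
    x,y,vx,vy,w,q,vq=S; m=8;R=.08
    fx=fy=tq=0.;gq=-110*q-12*vq
    dx=x+.42-q;dy=y;d=np.sqrt(dx*dx+dy*dy);nx,ny=dx/d,dy/d
    if d>.4:
        N=max(0,8000*(d-.4)+100*((vx-vq)*nx+vy*ny)); t=-(vx-vq)*ny+vy*nx+w*R
        F=-max(-.6*N,min(.6*N,150*t)); fx+=-N*nx-F*ny;fy+=-N*ny+F*nx;tq+=R*F;gq+=N*nx+F*ny
    ex,ey=x-r[0],y-r[1];e=np.sqrt(ex*ex+ey*ey);ux,uy=ex/e,ey/e
    if e<.1:
        N=max(0,6000*(.1-e)-100*((vx-vr[0])*ux+(vy-vr[1])*uy)); fx+=N*ux;fy+=N*uy
    if y<-.19: fy+=max(0,6000*(-.19-y)-150*vy)
    v=np.sqrt(vx*vx+vy*vy)+1e-9;D=.25*min(1,v/.002)+4*v;fx-=D*vx/v;fy-=D*vy/v
    vx+=fx/m*dt;vy+=fy/m*dt;w+=tq/(.5*m*R*R)*dt;vq+=gq/1.2*dt;q+=vq*dt
    if q<0:q=0;vq=max(0,vq)
    return [x+vx*dt,y+vy*dt,vx,vy,w,q,vq]
def run(S,r0,r1,T):
    n=max(1,int(T/5e-4));dt=T/n;vr=(r1-r0)/T
    for i in range(n): S=step(S,r0+vr*dt*(i+1),vr,dt)
    return S
def law(S,M,qt,vm):
    x,y,vx,vy,w,q,vq=S
    yp=y+vy*.125; ph=np.arcsin(np.clip(yp/.4,-.6,.6))
    M['qc']=min(M['qc']+.025*.125,qt) if M['qc']<qt else max(M['qc']-.01*.125,qt)
    vd=-min(vm,.010+.5*max(0,y+.188)) if q>.019 else 0
    N=110*max(q,.012)/np.cos(ph)
    td=(12*2.2*(vd-vy)/np.cos(ph)+(4*vy+.25*np.sign(vd)))/N if q>.004 else 0
    al=ph+np.arctan(np.clip(td,-.45,.45))
    if y<-.187: al=np.radians(-52)
    al=np.clip(al,M['al']-.12,M['al']+.12);M['al']=float(al)
    yp=max(yp,-.19)
    X=-.42+M['qc']+np.sqrt(.16-yp*yp)
    return np.array([X-.1*np.cos(al),yp-.1*np.sin(al)])
if __name__=='__main__':
    n=int(sys.argv[1]);qt=float(sys.argv[2])/1e3;vm=float(sys.argv[3])/1e3
    s=status.observe();c=cam('top');t=s['time_s']
    r0=st(s['position'][:2]); g=green(c)[2]
    f=lambda v:np.hypot(g[:,0]-v[0],g[:,1]-.0125)-.4817
    qm=so.least_squares(f,[.25],loss='soft_l1',f_scale=.003).x[0]-.2488
    ch=chuck(c); z=st(ch[0]+np.array([.001,-.0005])) if ch else None
    if 'init' in sys.argv or not os.path.exists('st.json'):
        gap=-.42+np.sqrt(.16-z[1]**2)-z[0]; a=z-r0
        S=[z[0],z[1],0,0,0,0,0];M=dict(qc=-gap-max(0,np.hypot(*a)-.1),al=float(np.arctan2(a[1],a[0])));
    else:
        J=json.load(open('st.json'));S,M=J['S'],J['M'];rp=np.array(J['r'])
        T=max(.001,t-J['t']); S=run(S,rp,rp,T) if T>.002 else S
        print('pred',np.round(np.array(S)*1e3,1),'roller pred err mm',np.round((r0-rp)*1e3,1))
        if ch and ch[2]>35 and ch[4]<.0015:
            i=z-np.array(S[:2]); print('innov mm',np.round(i*1e3,1))
            S[1]+=.7*i[1];S[3]+=.6*i[1];
            S[0]+=.5*i[0]
            pen=np.hypot(S[0]+.42-S[5],S[1])-.4
            if S[5]>.002: S[0]-=pen; S[0]+=0*pen
            # keep q coherent with chuck contact and roller contact
            if S[5]>.002:
                a=S[1]-r0[1]; S[0]=r0[0]+np.sqrt(.01-min(a*a,.009)); S[5]=S[0]+.42-np.sqrt(.16-S[1]**2)
    print('t',round(t,2),'tcp',np.round(s['position'],4),'F',np.round(s['ft_force'],1),'chuck st mm',None if z is None else np.round(z*1e3,1),ch and ch[1:],'q green mm',round(qm*1e3,1))
    print('state',np.round(np.array(S)*1e3,1))
    w0=wo(r0);r=r0;S=run(S,r,r,.05);rows=[]
    for k in range(n):
        r1=law(S,M,qt,vm);dr=r1-r;L=np.hypot(*dr)
        if L>.012:r1=r+dr*.012/L
        dw=np.round(wo(r1)-w0,3);r1=st(w0+dw);rows.append([dw[1],dw[0]])
        S=run(S,r,r1,.125);r=r1
    print('ROWS',rows);print('end',np.round(np.array(S)*1e3,1),M)
    json.dump(dict(S=[float(v) for v in S],M=M,r=r.tolist(),t=t+.05+.125*n),open('st.json','w'))
E
python3 plan.py 8 28 35 init
```

```text
time_s: 4.88
position: [0.4698, 0.139, 0.1411]
tcp_rot: [[-0.002, 1.0, -0.001], [1.0, 0.002, 0.0], [0.0, -0.001, -1.0]]
ft_force: [0.1, -0.5, -2.7]
finger_gap: 0.0256
grip_force: 60.0
t 4.88 tcp [0.4698 0.139  0.1411] F [ 0.1 -0.5 -2.7] chuck st mm [-78.3 163.9] (np.int32(782), 74, 139, np.float64(0.0007866148893727995)) q green mm 0.2
state [-78.3 163.9   0.    0.    0.    0.    0. ]
ROWS [[np.float64(-0.001), np.float64(0.005)], [np.float64(-0.001), np.float64(0.008)], [np.float64(-0.001), np.float64(0.011)], [np.float64(-0.001), np.float64(0.014)], [np.float64(-0.001), np.float64(0.018)], [np.float64(-0.001), np.float64(0.021)], [np.float64(-0.001), np.float64(0.024)], [np.float64(0.001), np.float64(0.026)]]
end [-72.4 166.6  23.3  10.7   0.    0.    0. ] {'qc': np.float64(-0.017023076578831068), 'al': 0.4298774226743524}
```

```bash
sed -i "s/print('ROWS',rows)/print('ROWS',[[int(round(a*1e3)) for a in q] for q in rows])/" plan.py
python3 -m handwheel '[[[-0.001,0.005,0,0,0,0,0.1],[-0.001,0.008,0,0,0,0,0.1],[-0.001,0.011,0,0,0,0,0.1],[-0.001,0.014,0,0,0,0,0.1],[-0.001,0.018,0,0,0,0,0.1],[-0.001,0.021,0,0,0,0,0.1],[-0.001,0.024,0,0,0,0,0.1],[0.001,0.026,0,0,0,0,0.1]]]'; python3 plan.py 6 28 35
```

```text
time_s: 5.92
position: [0.4962, 0.1395, 0.1412]
tcp_rot: [[-0.001, 1.0, 0.0], [1.0, 0.001, 0.0], [0.0, 0.0, -1.0]]
ft_force: [-0.4, 0.8, -3.8]
finger_gap: 0.0255
grip_force: 60.0
pred [-72.4 166.6  23.3  10.7   0.    0.    0. ] roller pred err mm [ 0.3 -0.5]
innov mm [-0.6 -1.5]
t 5.92 tcp [0.4962 0.1395 0.1412] F [-0.4  0.8 -3.8] chuck st mm [-73.  165.1] (np.int32(249), 38, 74, np.float64(0.0006740940635108508)) q green mm 0.1
state [-72.7 165.5  23.3   9.8   0.    0.    0. ]
ROWS [[1, 3], [2, 5], [2, 8], [3, 11], [5, 14], [6, 16]]
end [-56.9 172.3  15.1   4.4 -65.5   2.1  16.7] {'qc': 0.0017269234211689313, 'al': 0.4470765698620974}
```

```bash
python3 -m handwheel '[[[0.001,0.003,0,0,0,0,0.1],[0.002,0.005,0,0,0,0,0.1],[0.002,0.008,0,0,0,0,0.1],[0.003,0.011,0,0,0,0,0.1],[0.005,0.014,0,0,0,0,0.1],[0.006,0.016,0,0,0,0,0.1]]]'; python3 - <<'E'
from look import *; import pickle
print('side0',chuck(pickle.load(open('side0.pkl','rb'))))
for n in('side','wrist'): 
    c=cam(n); cv2.imwrite(f'pics/{n}2.png',c['image']); print(n,chuck(c))
E
python3 plan.py 6 28 35
```

```text
time_s: 6.72
position: [0.5122, 0.1456, 0.1413]
tcp_rot: [[-0.001, 1.0, 0.0], [1.0, 0.001, 0.0], [0.0, 0.0, -1.0]]
ft_force: [0.5, 0.3, -3.8]
finger_gap: 0.0256
grip_force: 60.0
side0 (array([0.58129024, 0.17100586]), np.int32(1140), 101, 114, np.float64(0.0011832609562235706))
side (array([0.60435111, 0.17576581]), np.int32(913), 67, 132, np.float64(0.0009405733205328545))
wrist (array([0.60698569, 0.18203561]), np.int32(43552), 632, 695, np.float64(0.0004250484771715833))
pred [-55.8 172.7   7.1   2.4 -40.1   3.3   8.2] roller pred err mm [0.  0.1]
innov mm [ 4.3 -4.9]
t 6.83 tcp [0.5122 0.1456 0.1413] F [-0.1  0.3 -3. ] chuck st mm [-51.5 167.7] (np.int32(243), 37, 73, np.float64(0.0007299617166710192)) q green mm 0.4
state [-55.8 169.2   7.1  -0.6 -40.1   1.7   8.2]
ROWS [[-3, 5], [9, 2], [5, 7], [9, 9], [7, 13], [3, 17]]
end [-39.5 172.7  15.    0.8 -13.2  19.3  14.9] {'qc': 0.02047692342116893, 'al': 0.41013144807922464}
```

View pics/side2.png

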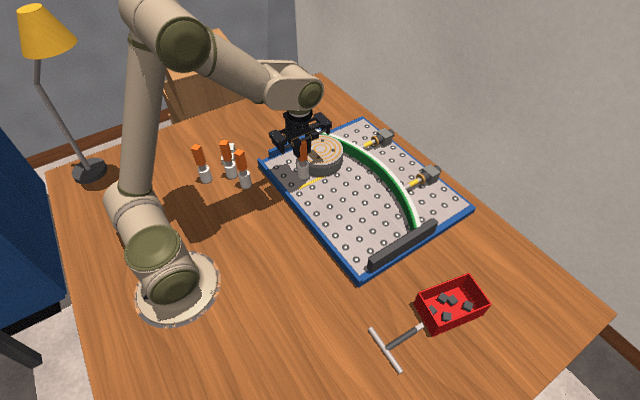

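The side view shows the stick at (303,165) against the chuck at (322,155), next to the guide. The wrist camera sees the chuck almost unobstructed, with 632 of 695 edge points fitting. I'll switch to it for chuck tracking.

```bash
sed -i "s/O=np.array(\[.662,.018\])/O=np.array([.6665,.018])/; s/c=cam('top');t=s/c=cam('top');cw=cam('wrist');t=s/; s/ch=chuck(c); z=st(ch\[0\]+np.array(\[.001,-.0005\]))/ch=chuck(cw); z=st(ch[0])/; s/S=run(S,r,r,.05);rows/S=run(S,r,r,.1);rows/; s/t=t+.05+.125/t=t+.1+.125/; s/S=\[z\[0\],z\[1\],0,0,0,0,0\]/S=[z[0],z[1],.010,0,0,0,0]/" plan.py
python3 plan.py 5 28 35 init
```

```text
t 6.88 tcp [0.512  0.1455 0.1412] F [-0.7  0.3 -2.7] chuck st mm [-53.8 164.9] (np.int32(43712), 629, 689, np.float64(0.00041334997987821007)) q green mm 0.3
state [-53.8 164.9  10.    0.    0.    0.    0. ]
ROWS [[-7, 7], [-7, 10], [-5, 12], [6, 11], [9, 13]]
end [-43.9 167.5  19.8   5.  -72.1  12.6  21.5] {'qc': np.float64(0.012715737917705493), 'al': 0.29760856098529}
```

```bash
sed -i "s/O=np.array(\[.6665,.018\])/O=np.array([.668,.018])/; s/S=\[z\[0\],z\[1\],.010,0,0,0,0\]/S=[z[0],z[1],.016,0,0,0,0]/" plan.py
python3 plan.py 5 28 35 init
```

```text
t 6.97 tcp [0.5119 0.1455 0.1412] F [ 0.2  0.2 -3.3] chuck st mm [-54.2 164.8] (np.int32(43745), 638, 704, np.float64(0.00040829415213519037)) q green mm 1.5
state [-54.2 164.8  16.    0.    0.    0.    0. ]
ROWS [[-7, 7], [-7, 10], [-7, 13], [5, 11], [3, 15]]
end [-45.4 166.5  27.1   6.8 -91.1  10.6  30.4] {'qc': np.float64(0.011113179390787369), 'al': 0.3440352495501269}
```

```bash
python3 -m handwheel '[[[-0.007,0.007,0,0,0,0,0.1],[-0.007,0.01,0,0,0,0,0.1],[-0.007,0.013,0,0,0,0,0.1],[-0.001,0.012,0,0,0,0,0.1],[0.003,0.015,0,0,0,0,0.1]]]'; python3 plan.py 6 28 35
```

```text
time_s: 7.7
position: [0.5261, 0.1489, 0.1411]
tcp_rot: [[-0.002, 1.0, -0.002], [1.0, 0.002, -0.0], [-0.0, -0.002, -1.0]]
ft_force: [-3.7, -1.0, -1.8]
finger_gap: 0.0256
grip_force: 60.0
pred [-45.4 166.5  27.1   6.8 -91.1  10.6  30.4] roller pred err mm [-0.8  0.5]
innov mm [ 0.9 -0.3]
t 7.7 tcp [0.5261 0.1489 0.1411] F [-3.7 -1.  -1.8] chuck st mm [-44.6 166.2] (np.int32(42944), 616, 693, np.float64(0.00042539234819063097)) q green mm 10.1
state [-45.5 166.3  27.1   6.6 -91.1  10.7  30.4]
ROWS [[-6, 6], [1, 6], [-2, 10], [-3, 14], [9, 13], [21, 11]]
end [-30.  168.7  -1.7  -7.3  82.8  26.9  -5.4] {'qc': 0.028, 'al': 0.1577737770190853}
```

```bash
python3 -m handwheel '[[[-0.006,0.006,0,0,0,0,0.1],[0.001,0.006,0,0,0,0,0.1],[-0.002,0.01,0,0,0,0,0.1],[-0.003,0.014,0,0,0,0,0.1],[0.009,0.013,0,0,0,0,0.1],[0.021,0.011,0,0,0,0,0.1]]]'; python3 plan.py 6 28 35
```

```text
time_s: 8.55
position: [0.5383, 0.1702, 0.1413]
tcp_rot: [[-0.001, 1.0, 0.001], [1.0, 0.001, 0.001], [0.001, 0.001, -1.0]]
ft_force: [0.4, -1.3, -3.1]
finger_gap: 0.0253
grip_force: 60.0
pred [-30.  168.7  -1.7  -7.3  82.8  26.9  -5.4] roller pred err mm [1.2 0.3]
innov mm [ 0.7 -4.2]
t 8.55 tcp [0.5383 0.1702 0.1413] F [ 0.4 -1.3 -3.1] chuck st mm [-29.3 164.6] (np.int32(36426), 503, 808, np.float64(0.00037715818434514147)) q green mm 27.8
state [-28.  165.8  -1.7  -9.8  82.8  28.   -5.4]
ROWS [[-6, 2], [-12, 4], [-18, 6], [-23, 8], [-28, 10], [-32, 11]]
end [-19.9 144.7   5.4 -33.5 448.2  26.7  -7.8] {'qc': 0.028, 'al': 0.22591038911825165}
```

```bash
python3 -m handwheel '[[[-0.006,0.002,0,0,0,0,0.1],[-0.012,0.004,0,0,0,0,0.1],[-0.018,0.006,0,0,0,0,0.1],[-0.023,0.008,0,0,0,0,0.1],[-0.028,0.01,0,0,0,0,0.1],[-0.032,0.011,0,0,0,0,0.1]]]'; python3 plan.py 6 28 35
```

```text
time_s: 9.4
position: [0.5492, 0.1371, 0.1412]
tcp_rot: [[-0.001, 1.0, 0.0], [1.0, 0.001, -0.0], [-0.0, 0.0, -1.0]]
ft_force: [-3.5, -1.7, -2.6]
finger_gap: 0.0258
grip_force: 60.0
pred [-19.9 144.7   5.4 -33.5 448.2  26.7  -7.8] roller pred err mm [-0.1 -1.1]
innov mm [-1.4  1.9]
t 9.4 tcp [0.5492 0.1371 0.1412] F [-3.5 -1.7 -2.6] chuck st mm [-21.4 146.6] (np.int32(42020), 579, 857, np.float64(0.000412654856105514)) q green mm 27.6
state [-20.1 146.    5.4 -32.3 448.2  27.5  -7.8]
ROWS [[-3, 2], [-5, 4], [-10, 5], [-15, 7], [-16, 8], [-21, 9]]
end [-10.3 117.4   5.2 -35.4 463.9  26.9  -5.8] {'qc': 0.028, 'al': 0.1741097269859616}
```

```bash
python3 -m handwheel '[[[-0.003,0.002,0,0,0,0,0.1],[-0.005,0.004,0,0,0,0,0.1],[-0.01,0.005,0,0,0,0,0.1],[-0.015,0.007,0,0,0,0,0.1],[-0.016,0.008,0,0,0,0,0.1],[-0.021,0.009,0,0,0,0,0.1]]]'; python3 plan.py 6 28 35
```

```text
time_s: 10.25
position: [0.5583, 0.1165, 0.1413]
tcp_rot: [[-0.001, 1.0, 0.001], [1.0, 0.001, 0.0], [0.0, 0.001, -1.0]]
ft_force: [-1.4, -0.0, -3.9]
finger_gap: 0.0254
grip_force: 60.0
pred [-10.3 117.4   5.2 -35.4 463.9  26.9  -5.8] roller pred err mm [0.1 0.4]
innov mm [-5.1 17. ]
t 10.25 tcp [0.5583 0.1165 0.1413] F [-1.4 -0.  -3.9] chuck st mm [-15.4 134.4] (np.int32(44690), 628, 858, np.float64(0.00043894733130420333)) q green mm 28.6
state [-12.5 129.3   5.2 -25.2 463.9  29.   -5.8]
ROWS [[10, -3], [6, -1], [4, 0], [-2, 1], [-5, 2], [-8, 3]]
end [ -6.5 103.8   8.1 -33.3 429.9  26.8  -0.9] {'qc': 0.028, 'al': 0.1178858365815339}
```

```bash
python3 - <<'E'
s=open('plan.py').read()
s=s.replace("S[1]+=.7*i[1];S[3]+=.6*i[1];","S[1]+=.9*i[1];S[3]+=1.1*i[1];S[4]=-S[3]/.08/np.cos(np.arcsin(S[1]/.4));")
s=s.replace("S=[z[0],z[1],.016,0,0,0,0];M=dict(qc=-gap-max(0,np.hypot(*a)-.1)","vy=float(sys.argv[5])/1e3;S=[z[0],z[1],0,vy,-vy/.075,-gap,0];M=dict(qc=-gap")
open('plan.py','w').write(s)
E
python3 plan.py 5 28 35 init -12
```

```text
t 10.35 tcp [0.558  0.116  0.1413] F [-3.3 -2.1 -1.7] chuck st mm [-15.3 133.6] (np.int32(44325), 620, 859, np.float64(0.00046658814588502177)) q green mm 28.0
state [-15.3 133.6   0.  -12.  160.   27.7   0. ]
ROWS [[9, -3], [20, -5], [26, -5], [21, -4], [15, -3]]
end [-12.1 123.7   4.8 -25.5 324.8  27.1  -3.5] {'qc': 0.028, 'al': 0.09345976734562375}
```

```bash
python3 -m handwheel '[[[0.009,-0.003,0,0,0,0,0.1],[0.02,-0.005,0,0,0,0,0.1],[0.026,-0.005,0,0,0,0,0.1],[0.021,-0.004,0,0,0,0,0.1],[0.015,-0.003,0,0,0,0,0.1]]]'; python3 plan.py 5 28 32
```

```text
time_s: 11.08
position: [0.5551, 0.1311, 0.1412]
tcp_rot: [[-0.001, 1.0, 0.0], [1.0, 0.001, -0.0], [-0.0, 0.0, -1.0]]
ft_force: [-2.2, 0.7, -2.5]
finger_gap: 0.0252
grip_force: 60.0
pred [-12.1 123.7   4.8 -25.5 324.8  27.1  -3.5] roller pred err mm [0.1 0.1]
innov mm [-0.7  3.5]
t 11.07 tcp [0.5551 0.1311 0.1412] F [-2.2  0.7 -2.5] chuck st mm [-12.8 127.1] (np.int32(37930), 530, 833, np.float64(0.0003711166799673725)) q green mm 28.8
state [-11.8 126.8   4.8 -21.6 285.2  28.8  -3.5]
ROWS [[-7, 1], [-11, 2], [-14, 4], [-18, 5], [-22, 6]]
end [ -7.  106.7   9.7 -30.8 397.6  27.1   1.5] {'qc': 0.028, 'al': 0.1411878940802254}
```

```bash
python3 -m handwheel '[[[-0.007,0.001,0,0,0,0,0.1],[-0.011,0.002,0,0,0,0,0.1],[-0.014,0.004,0,0,0,0,0.1],[-0.018,0.005,0,0,0,0,0.1],[-0.022,0.006,0,0,0,0,0.1]]]'; python3 plan.py 5 28 32
```

```text
time_s: 11.8
position: [0.5611, 0.1092, 0.1412]
tcp_rot: [[-0.001, 1.0, 0.0], [1.0, 0.001, -0.0], [-0.0, 0.0, -1.0]]
ft_force: [-3.7, -1.1, -2.2]
finger_gap: 0.0255
grip_force: 60.0
pred [ -7.  106.7   9.7 -30.8 397.6  27.1   1.5] roller pred err mm [-0.   0.1]
innov mm [-2.3  9.2]
t 11.8 tcp [0.5611 0.1092 0.1412] F [-3.7 -1.1 -2.2] chuck st mm [ -9.3 115.8] (np.int32(41159), 577, 859, np.float64(0.00043022780728083185)) q green mm 28.8
state [ -7.9 114.9   9.7 -20.7 269.9  28.9   1.5]
ROWS [[9, -2], [6, -1], [3, 0], [-2, 1], [-6, 2]]
end [-4.600e+00  9.680e+01  7.600e+00 -2.940e+01  3.767e+02  2.690e+01
  3.000e-01] {'qc': 0.028, 'al': 0.09545102393975458}
```

```bash
sed -i "s/r0=st(s\['position'\]\[:2\])/r0=st(s['position'][:2])+np.array([0,-.003])/" plan.py; python3 plan.py 5 28 32 init -17
```

```text
t 11.9 tcp [0.561  0.1091 0.1413] F [-3.4 -0.8 -2. ] chuck st mm [ -9.1 114.7] (np.int32(40691), 541, 842, np.float64(0.00037007732537986125)) q green mm 28.7
state [ -9.1 114.7   0.  -17.  226.7  27.7   0. ]
ROWS [[8, -1], [16, -2], [12, -1], [8, 0], [3, 1]]
end [ -5.3 100.5   7.  -27.4 348.2  27.1  -0. ] {'qc': 0.028, 'al': 0.08275498877883117}
```

```bash
python3 -m handwheel '[[[0.008,-0.001,0,0,0,0,0.1],[0.016,-0.002,0,0,0,0,0.1],[0.012,-0.001,0,0,0,0,0.1],[0.008,0,0,0,0,0,0.1],[0.003,0.001,0,0,0,0,0.1]]]'; python3 plan.py 5 28 32
```

```text
time_s: 12.62
position: [0.5621, 0.112, 0.1412]
tcp_rot: [[-0.001, 1.0, 0.0], [1.0, 0.001, -0.0], [-0.0, 0.0, -1.0]]
ft_force: [-2.9, -0.4, -2.7]
finger_gap: 0.0258
grip_force: 60.0
pred [ -5.3 100.5   7.  -27.4 348.2  27.1  -0. ] roller pred err mm [ 0.1 -0.1]
innov mm [-0.4  4.2]
t 12.62 tcp [0.5621 0.112  0.1412] F [-2.9 -0.4 -2.7] chuck st mm [ -5.7 104.7] (np.int32(36805), 512, 825, np.float64(0.0003718076124512298)) q green mm 29.1
state [ -5.1 104.3   7.  -22.7 294.5  28.8  -0. ]
ROWS [[-1, 0], [-4, 1], [-8, 2], [-12, 3], [-16, 4]]
end [ -1.4  84.4   7.2 -30.7 391.3  27.2   0.6] {'qc': 0.028, 'al': 0.07509965729727236}
```

```bash
sed -i "s/np.array(\[0,-.003\])/np.array([0,-.005])/" plan.py; python3 plan.py 6 28 32 init -17
```

```text
t 12.72 tcp [0.5622 0.1117 0.1412] F [-2.8 -0.3 -2.9] chuck st mm [ -5.7 102.6] (np.int32(35870), 506, 820, np.float64(0.00040635964643275023)) q green mm 28.7
state [ -5.7 102.6   0.  -17.  226.7  27.7   0. ]
ROWS [[6, 0], [2, 1], [-3, 2], [-7, 3], [-11, 3], [-15, 4]]
end [ -1.3  81.8  12.2 -30.  380.1  26.8   6.4] {'qc': 0.028, 'al': 0.06310948892567661}
```

```bash
python3 -m handwheel '[[[0.006,0,0,0,0,0,0.1],[0.002,0.001,0,0,0,0,0.1],[-0.003,0.002,0,0,0,0,0.1],[-0.007,0.003,0,0,0,0,0.1],[-0.011,0.003,0,0,0,0,0.1],[-0.015,0.004,0,0,0,0,0.1]]]'; python3 plan.py 6 28 32
```

```text
time_s: 13.58
position: [0.5657, 0.0971, 0.1412]
tcp_rot: [[-0.001, 1.0, -0.001], [1.0, 0.001, -0.0], [-0.0, -0.001, -1.0]]
ft_force: [-3.7, -0.1, -2.0]
finger_gap: 0.0258
grip_force: 60.0
pred [ -1.3  81.8  12.2 -30.  380.1  26.8   6.4] roller pred err mm [-0.5  0.5]
innov mm [-0.5 -2.7]
t 13.57 tcp [0.5657 0.0971 0.1412] F [-3.7 -0.1 -2. ] chuck st mm [-1.8 79.1] (np.int32(33148), 473, 788, np.float64(0.00045094922708763084)) q green mm 27.0
state [ -1.1  79.4  12.2 -32.9 419.8  26.9   6.4]
ROWS [[-10, 3], [-15, 4], [-19, 5], [-21, 5], [-24, 6], [-26, 6]]
end [  4.2  50.3  -5.7 -32.9 416.3  27.  -10.3] {'qc': 0.028, 'al': 0.011302219011821601}
```

```bash
python3 -m handwheel '[[[-0.01,0.003,0,0,0,0,0.1],[-0.015,0.004,0,0,0,0,0.1],[-0.019,0.005,0,0,0,0,0.1],[-0.021,0.005,0,0,0,0,0.1],[-0.024,0.006,0,0,0,0,0.1],[-0.026,0.006,0,0,0,0,0.1]]]'; python3 plan.py 5 28 30
```

```text
time_s: 14.42
position: [0.5721, 0.0714, 0.1412]
tcp_rot: [[-0.001, 1.0, 0.0], [1.0, 0.001, 0.0], [0.0, 0.0, -1.0]]
ft_force: [-2.6, -0.4, -3.6]
finger_gap: 0.0257
grip_force: 60.0
pred [  4.2  50.3  -5.7 -32.9 416.3  27.  -10.3] roller pred err mm [0.4 0.3]
innov mm [-0.4 -0.2]
t 14.43 tcp [0.5721 0.0714 0.1412] F [-2.6 -0.4 -3.6] chuck st mm [ 3.7 50.1] (np.int32(31943), 464, 780, np.float64(0.00043825251849398525)) q green mm 28.1
state [  5.   50.1  -5.7 -33.1 417.3  28.1 -10.3]
ROWS [[-8, 1], [-12, 1], [-14, 2], [-16, 2], [-18, 3]]
end [  7.   26.5  12.7 -31.7 396.7  27.5  11.1] {'qc': 0.028, 'al': -0.04934666968983392}
```

Tracking is now within a millimetre, so I'll continue.

```bash
python3 -m handwheel '[[[-0.008,0.001,0,0,0,0,0.1],[-0.012,0.001,0,0,0,0,0.1],[-0.014,0.002,0,0,0,0,0.1],[-0.016,0.002,0,0,0,0,0.1],[-0.018,0.003,0,0,0,0,0.1]]]'; python3 plan.py 5 28 30
```

```text
time_s: 15.15
position: [0.5748, 0.0535, 0.1412]
tcp_rot: [[-0.001, 1.0, -0.001], [1.0, 0.001, 0.0], [0.0, -0.001, -1.0]]
ft_force: [-4.3, 0.7, -3.3]
finger_gap: 0.0255
grip_force: 60.0
pred [  7.   26.5  12.7 -31.7 396.7  27.5  11.1] roller pred err mm [-0.4  0.1]
innov mm [-1.5  1.2]
t 15.15 tcp [0.5748 0.0535 0.1412] F [-4.3  0.7 -3.3] chuck st mm [ 5.5 27.8] (np.int32(30308), 457, 778, np.float64(0.0007432559985516273)) q green mm 27.6
state [  7.3  27.6  12.7 -30.4 380.8  28.2  11.1]
ROWS [[-3, 0], [-7, 1], [-11, 1], [-13, 1], [-15, 1]]
end [  7.    5.8  -2.3 -29.8 372.6  26.7  -2.7] {'qc': 0.028, 'al': -0.10947681461448443}
```

```bash
python3 -m handwheel '[[[-0.003,0,0,0,0,0,0.1],[-0.007,0.001,0,0,0,0,0.1],[-0.011,0.001,0,0,0,0,0.1],[-0.013,0.001,0,0,0,0,0.1],[-0.015,0.001,0,0,0,0,0.1]]]'; python3 plan.py 5 28 30
```

```text
time_s: 15.88
position: [0.576, 0.0383, 0.1412]
tcp_rot: [[-0.001, 1.0, -0.0], [1.0, 0.001, -0.0], [-0.0, -0.0, -1.0]]
ft_force: [-2.4, 0.7, -3.2]
finger_gap: 0.0258
grip_force: 60.0
pred [  7.    5.8  -2.3 -29.8 372.6  26.7  -2.7] roller pred err mm [ 0.2 -0.2]
innov mm [-1.2  3.7]
t 15.88 tcp [0.576  0.0383 0.1412] F [-2.4  0.7 -3.2] chuck st mm [5.8 9.4] (np.int32(29166), 433, 758, np.float64(0.0007701555215961743)) q green mm 27.5
state [  8.    9.1  -2.3 -25.8 322.1  28.1  -2.7]
ROWS [[2, 1], [-3, 1], [-6, 1], [-9, 1], [-12, 1]]
end [ 7.400e+00 -1.080e+01 -1.100e+00 -2.890e+01  3.608e+02  2.720e+01
 -3.000e-01] {'qc': 0.028, 'al': -0.16014124495749937}
```

```bash
python3 -m handwheel '[[[0.002,0.001,0,0,0,0,0.1],[-0.003,0.001,0,0,0,0,0.1],[-0.006,0.001,0,0,0,0,0.1],[-0.009,0.001,0,0,0,0,0.1],[-0.012,0.001,0,0,0,0,0.1]]]'; python3 plan.py 5 28 30; python3 - <<'E'
from look import *
c=cam('top'); print('top',chuck(c)); c=cam('wrist'); cv2.imwrite('pics/w3.png',c['image'])
E
```

```text
time_s: 16.6
position: [0.577, 0.0262, 0.1412]
tcp_rot: [[-0.001, 1.0, -0.0], [1.0, 0.001, -0.0], [-0.0, -0.0, -1.0]]
ft_force: [-2.9, 0.9, -4.1]
finger_gap: 0.0257
grip_force: 60.0
pred [ 7.400e+00 -1.080e+01 -1.100e+00 -2.890e+01  3.608e+02  2.720e+01
 -3.000e-01] roller pred err mm [ 0.  -0.1]
innov mm [-1.7  2.6]
t 16.6 tcp [0.577  0.0262 0.1412] F [-2.9  0.9 -4.1] chuck st mm [ 5.7 -8.2] (np.int32(27233), 413, 747, np.float64(0.0008122870524646583)) q green mm 27.3
state [ 8.300e+00 -8.500e+00 -1.100e+00 -2.600e+01  3.252e+02  2.840e+01
 -3.000e-01]
ROWS [[0, 0], [-3, 0], [-7, 0], [-10, 0], [-13, 0]]
end [  6.4 -28.5  -1.2 -29.5 368.7  27.    0.9] {'qc': 0.028, 'al': -0.2025518332326548}
top (array([0.67459099, 0.01263847]), np.int32(281), 44, 83, np.float64(0.0007424811759472877))
```

View pics/w3.png

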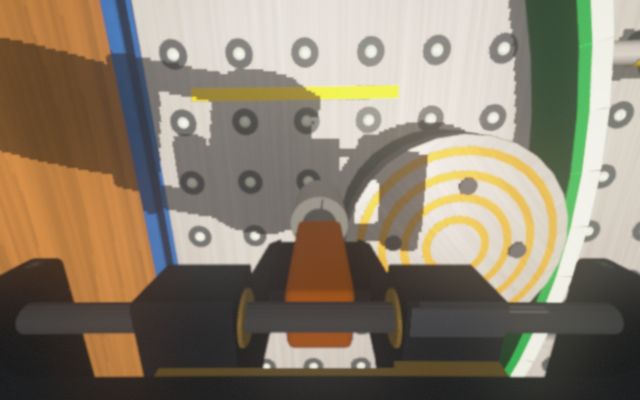

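The wrist view shows the chuck centred at (455,243), hard against the green face and sliding down toward the gripper. I'll turn the tool about the stick axis as I go to keep the chuck in view.

```bash
python3 - <<'E'
s=open('plan.py').read()
s=s.replace("np.array([0,-.005])","np.array([0,-.001])")
s=s.replace("z=st(ch[0])","z=st(ch[0]+.004*np.array(s['tcp_rot'])[:2,0])")
s=s.replace("rows.append([dw[1],dw[0]])","rows.append((dw@np.array(s['tcp_rot'])[:2,:2]).round(3))")
s=s.replace("if y<-.187: al=np.radians(-52)\n    al=np.clip(al,M['al']-.12,M['al']+.12)","lim=.12\n    if y<-.1885: al=np.radians(-52);lim=.03\n    al=np.clip(al,M['al']-lim,M['al']+lim)")
open('plan.py','w').write(s)
E
python3 plan.py 6 28 30 init -26
```

```text
t 16.8 tcp [0.5771 0.0265 0.1412] F [-1.9  0.6 -5. ] chuck st mm [ 4.8 -8.3] (np.int32(25577), 393, 741, np.float64(0.0006794273065597653)) q green mm 26.7
state [  4.8  -8.3   0.  -26.  346.7  24.9   0. ]
ROWS [[-9, 0], [-9, 0], [-13, 0], [-16, 0], [-19, 0], [-22, 0]]
end [  6.2 -33.7  -1.9 -30.2 378.2  27.2   0.7] {'qc': 0.028, 'al': -0.20610703862956187}
```

```bash
python3 -m handwheel '[[[-0.009,0,0,0,0,5,0.1],[-0.009,0.0,0,0,0,10,0.1],[-0.013,0,0,0,0,15,0.1],[-0.016,0,0,0,0,20,0.1],[-0.019,0,0,0,0,25,0.1],[-0.022,0,0,0,0,30,0.1]]]'; python3 plan.py 5 28 30
```

```text
time_s: 17.65
position: [0.577, 0.0046, 0.1413]
tcp_rot: [[0.501, 0.865, -0.0], [0.865, -0.501, -0.0], [-0.0, -0.0, -1.0]]
ft_force: [-2.5, 0.1, -3.0]
finger_gap: 0.0254
grip_force: 60.0
pred [  6.2 -33.7  -1.9 -30.2 378.2  27.2   0.7] roller pred err mm [-0.1  0.1]
innov mm [1.5 3.2]
t 17.65 tcp [0.577  0.0046 0.1413] F [-2.5  0.1 -3. ] chuck st mm [  7.7 -30.5] (np.int32(43067), 593, 854, np.float64(0.0007448655892507962)) q green mm 27.7
state [  7.2 -30.8  -1.9 -26.6 333.7  28.4   0.7]
ROWS [[1, 0], [-3, 2], [-4, 3], [-8, 5], [-13, 6]]
end [  4.1 -51.1  -9.  -28.7 362.3  27.   -5.6] {'qc': 0.028, 'al': -0.24664689424077876}
```

```bash
python3 -m handwheel '[[[0.001,0,0,0,0,2,0.1],[-0.003,0.002,0,0,0,4,0.1],[-0.004,0.003,0,0,0,6,0.1],[-0.008,0.005,0,0,0,8,0.1],[-0.013,0.006,0,0,0,10,0.1]]]'; python3 plan.py 5 28 30
```

```text
time_s: 18.38
position: [0.576, -0.0102, 0.1413]
tcp_rot: [[0.644, 0.765, 0.001], [0.765, -0.644, -0.0], [0.0, 0.001, -1.0]]
ft_force: [-2.0, -0.5, -3.9]
finger_gap: 0.0256
grip_force: 60.0
pred [  4.1 -51.1  -9.  -28.7 362.3  27.   -5.6] roller pred err mm [ 0.  -0.8]
innov mm [2.9 4.8]
t 18.38 tcp [ 0.576  -0.0102  0.1413] F [-2.  -0.5 -3.9] chuck st mm [  7.  -46.3] (np.int32(47255), 725, 876, np.float64(0.0006708236471311281)) q green mm 28.2
state [  5.8 -46.8  -9.  -23.4 294.4  28.5  -5.6]
ROWS [[5, -3], [5, -2], [-3, 3], [-4, 3], [-7, 6]]
end [  2.5 -66.    2.2 -30.8 389.4  27.6   7.6] {'qc': 0.028, 'al': -0.29880617687609534}
```

```bash
python3 -m handwheel '[[[0.005,-0.003,0,0,0,0,0.1],[0.005,-0.002,0,0,0,0,0.1],[-0.003,0.003,0,0,0,0,0.1],[-0.004,0.003,0,0,0,0,0.1],[-0.007,0.006,0,0,0,0,0.1]]]'; python3 plan.py 5 28 28
```

```text
time_s: 19.1
position: [0.5755, -0.0191, 0.1412]
tcp_rot: [[0.642, 0.767, -0.001], [0.767, -0.642, 0.0], [-0.0, -0.001, -1.0]]
ft_force: [-4.5, 2.0, -1.6]
finger_gap: 0.0256
grip_force: 60.0
pred [  2.5 -66.    2.2 -30.8 389.4  27.6   7.6] roller pred err mm [-0.6  0.2]
innov mm [3.3 5.4]
t 19.1 tcp [ 0.5755 -0.0191  0.1412] F [-4.5  2.  -1.6] chuck st mm [  5.8 -60.6] (np.int32(46235), 707, 865, np.float64(0.0007045674244314361)) q green mm 27.7
state [  3.8 -61.1   2.2 -24.9 315.   28.5   7.6]
ROWS [[3, -1], [-2, 1], [-4, 2], [-5, 3], [-9, 6]]
end [-2.000e-01 -7.960e+01  6.000e+00 -3.080e+01  3.897e+02  2.740e+01
  1.250e+01] {'qc': 0.028, 'al': -0.32793410930464584}
```

```bash
python3 -m handwheel '[[[0.003,-0.001,0,0,0,0,0.1],[-0.002,0.001,0,0,0,0,0.1],[-0.004,0.002,0,0,0,0,0.1],[-0.005,0.003,0,0,0,0,0.1],[-0.009,0.006,0,0,0,0,0.1]]]'; python3 plan.py 6 28 28
```

```text
time_s: 19.82
position: [0.5745, -0.0297, 0.1412]
tcp_rot: [[0.642, 0.767, -0.001], [0.767, -0.642, 0.0], [-0.0, -0.001, -1.0]]
ft_force: [-4.4, 0.0, -1.4]
finger_gap: 0.0255
grip_force: 60.0
pred [-2.000e-01 -7.960e+01  6.000e+00 -3.080e+01  3.897e+02  2.740e+01
  1.250e+01] roller pred err mm [0.  0.3]
innov mm [3.3 3.5]
t 19.82 tcp [ 0.5745 -0.0297  0.1412] F [-4.4  0.  -1.4] chuck st mm [  3.2 -76.1] (np.int32(45077), 627, 848, np.float64(0.000426998112254961)) q green mm 28.0
state [  1.4 -76.5   6.  -26.9 342.9  28.8  12.5]
ROWS [[2, -1], [-4, 2], [-6, 4], [-10, 6], [-12, 6], [-13, 7]]
end [ -5.4 -98.8  -5.4 -28.  360.4  26.6   2.1] {'qc': 0.028, 'al': -0.3856746257572502}
```

```bash
python3 -m handwheel '[[[0.002,-0.001,0,0,0,0,0.1],[-0.004,0.002,0,0,0,0,0.1],[-0.006,0.004,0,0,0,0,0.1],[-0.01,0.006,0,0,0,0,0.1],[-0.012,0.006,0,0,0,0,0.1],[-0.013,0.007,0,0,0,0,0.1]]]'; python3 plan.py 6 28 26
```

```text
time_s: 20.68
position: [0.5713, -0.0442, 0.1412]
tcp_rot: [[0.642, 0.767, -0.001], [0.767, -0.642, 0.0], [-0.0, -0.001, -1.0]]
ft_force: [-4.2, 2.2, -2.3]
finger_gap: 0.0257
grip_force: 60.0
pred [ -5.4 -98.8  -5.4 -28.  360.4  26.6   2.1] roller pred err mm [-0.2 -0.4]
innov mm [4.3 6.7]
t 20.68 tcp [ 0.5713 -0.0442  0.1412] F [-4.2  2.2 -2.3] chuck st mm [ -1.1 -92. ] (np.int32(44493), 623, 855, np.float64(0.00045815580940547626)) q green mm 27.4
state [ -2.6 -92.7  -5.4 -20.6 265.1  28.3   2.1]
ROWS [[5, -2], [1, 0], [-2, 2], [-5, 3], [-6, 4], [-10, 6]]
end [  -8.6 -112.2   -5.6  -26.   336.7   27.1    2. ] {'qc': 0.028, 'al': -0.40541947624287034}
```

```bash
python3 -m handwheel '[[[0.005,-0.002,0,0,0,0,0.1],[0.001,0,0,0,0,0,0.1],[-0.002,0.002,0,0,0,0,0.1],[-0.005,0.003,0,0,0,0,0.1],[-0.006,0.004,0,0,0,0,0.1],[-0.01,0.006,0,0,0,0,0.1]]]'; python3 plan.py 6 28 26
```

```text
time_s: 21.52
position: [0.5698, -0.0558, 0.1412]
tcp_rot: [[0.642, 0.767, -0.0], [0.767, -0.642, 0.0], [-0.0, -0.0, -1.0]]
ft_force: [-2.9, 1.2, -2.7]
finger_gap: 0.0257
grip_force: 60.0
pred [  -8.6 -112.2   -5.6  -26.   336.7   27.1    2. ] roller pred err mm [ 0.5 -0.6]
innov mm [4.5 4.8]
t 21.52 tcp [ 0.5698 -0.0558  0.1412] F [-2.9  1.2 -2.7] chuck st mm [  -4.1 -107.3] (np.int32(43461), 604, 854, np.float64(0.0004662318977738944)) q green mm 28.3
state [  -5.5 -107.8   -5.6  -20.7  268.4   29.3    2. ]
ROWS [[4, -2], [4, -2], [-4, 1], [-6, 2], [-10, 4], [-12, 5]]
end [ -13.4 -127.4  -14.3  -23.5  309.7   27.    -6.7] {'qc': 0.028, 'al': -0.4358275066774069}
```

```bash
python3 -m handwheel '[[[0.004,-0.002,0,0,0,0,0.1],[0.004,-0.002,0,0,0,0,0.1],[-0.004,0.001,0,0,0,0,0.1],[-0.006,0.002,0,0,0,0,0.1],[-0.01,0.004,0,0,0,0,0.1],[-0.012,0.005,0,0,0,0,0.1]]]'; python3 plan.py 6 28 26
```

```text
time_s: 22.38
position: [0.566, -0.0686, 0.1412]
tcp_rot: [[0.642, 0.766, 0.0], [0.766, -0.642, -0.0], [-0.0, 0.0, -1.0]]
ft_force: [-3.1, 0.7, -3.9]
finger_gap: 0.0251
grip_force: 60.0
pred [ -13.4 -127.4  -14.3  -23.5  309.7   27.    -6.7] roller pred err mm [ 0.2 -0.8]
innov mm [5.2 7.7]
t 22.38 tcp [ 0.566  -0.0686  0.1412] F [-3.1  0.7 -3.9] chuck st mm [  -8.2 -119.7] (np.int32(43423), 603, 859, np.float64(0.0004661251404831916)) q green mm 28.2
state [  -9.5 -120.5  -14.3  -15.1  197.4   29.1   -6.7]
ROWS [[10, -3], [10, -3], [5, -2], [-1, 1], [-5, 2], [-4, 2]]
end [ -17.2 -137.8   -6.6  -25.8  341.5   26.8    3.4] {'qc': 0.028, 'al': -0.49189453070011113}
```

```bash
python3 -m handwheel '[[[0.01,-0.003,0,0,0,0,0.1],[0.01,-0.003,0,0,0,0,0.1],[0.005,-0.002,0,0,0,0,0.1],[-0.001,0.001,0,0,0,0,0.1],[-0.005,0.002,0,0,0,0,0.1],[-0.004,0.002,0,0,0,0,0.1]]]'; python3 plan.py 6 28 26
```

```text
time_s: 23.22
position: [0.5649, -0.073, 0.1413]
tcp_rot: [[0.643, 0.766, 0.0], [0.766, -0.643, -0.0], [-0.0, 0.0, -1.0]]
ft_force: [-2.6, 0.2, -3.0]
finger_gap: 0.0254
grip_force: 60.0
pred [ -17.2 -137.8   -6.6  -25.8  341.5   26.8    3.4] roller pred err mm [-0.1 -0.5]
innov mm [3.5 4.9]
t 23.23 tcp [ 0.5649 -0.073   0.1413] F [-2.6  0.2 -3. ] chuck st mm [ -13.7 -132.9] (np.int32(40333), 541, 841, np.float64(0.0003314940350329189)) q green mm 27.4
state [ -14.3 -133.4   -6.6  -20.4  270.7   28.6    3.4]
ROWS [[3, -1], [1, 1], [-10, 3], [-7, 3], [-13, 5], [-13, 5]]
end [ -22.9 -153.3   -4.3  -28.   375.7   27.2    7.8] {'qc': 0.028, 'al': -0.5191437966951096}
```

```bash
python3 -m handwheel '[[[0.003,-0.001,0,0,0,0,0.1],[0.0,0.0,0,0,0,0,0.1],[-0.007,0.002,0,0,0,0,0.1],[-0.008,0.003,0,0,0,0,0.1],[-0.012,0.005,0,0,0,0,0.1],[-0.013,0.005,0,0,0,0,0.1]]]'; python3 plan.py 5 28 22
```

```text
time_s: 24.08
position: [0.5606, -0.0861, 0.1413]
tcp_rot: [[0.642, 0.766, 0.001], [0.766, -0.642, -0.0], [0.0, 0.001, -1.0]]
ft_force: [-1.1, 1.7, -2.2]
finger_gap: 0.0255
grip_force: 60.0
pred [ -22.9 -153.3   -4.3  -28.   375.7   27.2    7.8] roller pred err mm [-0.2 -0.1]
innov mm [4.2 6.8]
t 24.07 tcp [ 0.5606 -0.0861  0.1413] F [-1.1  1.7 -2.2] chuck st mm [ -18.7 -146.5] (np.int32(40182), 554, 862, np.float64(0.0004108419596809808)) q green mm 28.1
state [ -19.1 -147.2   -4.3  -20.5  275.7   29.     7.8]
ROWS [[3, -1], [1, -1], [-4, 0], [-6, 2], [-14, 4]]
end [ -26.6 -161.8  -20.8  -17.8  250.6   27.2  -13.9] {'qc': 0.028, 'al': -0.4836194791673839}
```

```bash
python3 -m handwheel '[[[0.003,-0.001,0,0,0,0,0.1],[0.001,-0.001,0,0,0,0,0.1],[-0.004,0,0,0,0,0,0.1],[-0.006,0.002,0,0,0,0,0.1],[-0.012,0.004,0,0,0,0,0.1]]]'; python3 plan.py 5 28 18
```

```text
time_s: 24.8
position: [0.556, -0.0978, 0.1413]
tcp_rot: [[0.642, 0.767, 0.001], [0.767, -0.642, -0.0], [0.0, 0.001, -1.0]]
ft_force: [-2.1, 1.2, -2.3]
finger_gap: 0.0256
grip_force: 60.0
pred [ -26.6 -161.8  -20.8  -17.8  250.6   27.2  -13.9] roller pred err mm [1.3 1.3]
innov mm [5.1 6.7]
t 24.8 tcp [ 0.556  -0.0978  0.1413] F [-2.1  1.2 -2.3] chuck st mm [ -21.5 -155.2] (np.int32(41547), 563, 843, np.float64(0.00041293355796527667)) q green mm 28.2
state [ -22.5 -155.8  -20.8  -10.4  141.4   29.1  -13.9]
ROWS [[8, -3], [12, -3], [4, -2], [2, -1], [-4, 1]]
end [ -28.6 -166.9  -10.9  -16.8  237.4   27.4   -3.7] {'qc': 0.028, 'al': -0.5051682543175041}
```

```bash
python3 -m handwheel '[[[0.008,-0.003,0,0,0,0,0.1],[0.011,-0.003,0,0,0,0,0.1],[0.006,-0.002,0,0,0,0,0.1],[0.002,-0.001,0,0,0,0,0.1],[-0.004,0.001,0,0,0,0,0.1]]]'; python3 plan.py 5 28 18
```

```text
time_s: 25.52
position: [0.5537, -0.1014, 0.1412]
tcp_rot: [[0.642, 0.767, -0.0], [0.767, -0.642, 0.0], [-0.0, -0.0, -1.0]]
ft_force: [-2.9, 2.1, -2.1]
finger_gap: 0.0257
grip_force: 60.0
pred [ -28.6 -166.9  -10.9  -16.8  237.4   27.4   -3.7] roller pred err mm [-0.2  0.5]
innov mm [1.2 1.5]
t 25.52 tcp [ 0.5537 -0.1014  0.1412] F [-2.9  2.1 -2.1] chuck st mm [ -27.4 -165.4] (np.int32(39216), 536, 841, np.float64(0.0003747602470665864)) q green mm 26.5
state [ -27.8 -165.5  -10.9  -15.1  207.8   28.    -3.7]
ROWS [[4, 0], [0, 0], [1, 1], [-7, 2], [-6, 2]]
end [ -34.1 -177.5   -5.4  -18.4  254.3   26.9    4.2] {'qc': 0.028, 'al': -0.5600987991038181}
```

```bash
python3 -m handwheel '[[[0.003,0,0,0,0,0,0.1],[0.001,0,0,0,0,0,0.1],[-0.001,0.001,0,0,0,0,0.1],[-0.005,0.002,0,0,0,0,0.1],[-0.006,0.002,0,0,0,0,0.1]]]'; python3 plan.py 5 28 14
```

```text
time_s: 26.25
position: [0.5517, -0.1075, 0.1412]
tcp_rot: [[0.642, 0.766, 0.0], [0.766, -0.642, -0.0], [-0.0, 0.0, -1.0]]
ft_force: [-1.0, 1.0, -3.3]
finger_gap: 0.0255
grip_force: 60.0
pred [ -34.1 -177.5   -5.4  -18.4  254.3   26.9    4.2] roller pred err mm [-0.  -0.1]
innov mm [2.4 3.3]
t 26.25 tcp [ 0.5517 -0.1075  0.1412] F [-1.   1.  -3.3] chuck st mm [ -31.7 -174.2] (np.int32(37788), 509, 823, np.float64(0.0003565878850662365)) q green mm 27.2
state [ -31.6 -174.5   -5.4  -14.8  205.8   28.5    4.2]
ROWS [[2, -1], [-2, 1], [-4, 1], [-6, 1], [-7, 2]]
end [ -38.  -184.6   -2.   -16.6  232.6   26.7    7.2] {'qc': 0.028, 'al': -0.5725265503697783}
```

```bash
python3 -m handwheel '[[[0.002,-0.001,0,0,0,0,0.1],[-0.002,0.001,0,0,0,0,0.1],[-0.004,0.001,0,0,0,0,0.1],[-0.006,0.001,0,0,0,0,0.1],[-0.007,0.002,0,0,0,0,0.1]]]'; python3 plan.py 5 28 12
```

```text
time_s: 26.98
position: [0.5483, -0.1135, 0.1412]
tcp_rot: [[0.642, 0.767, -0.001], [0.767, -0.642, 0.001], [-0.0, -0.001, -1.0]]
ft_force: [-3.8, 2.7, -2.7]
finger_gap: 0.0256
grip_force: 60.0
pred [ -38.  -184.6   -2.   -16.6  232.6   26.7    7.2] roller pred err mm [-0.4 -0. ]
innov mm [2.5 3.3]
t 26.98 tcp [ 0.5483 -0.1135  0.1412] F [-3.8  2.7 -2.7] chuck st mm [ -35.4 -181.3] (np.int32(37477), 518, 826, np.float64(0.00038396196288764553)) q green mm 26.4
state [ -35.7 -181.7   -2.   -13.   182.3   27.9    7.2]
ROWS [[4, 0], [-1, 1], [-4, 2], [-7, 2], [-5, 2]]
end [ -40.6 -190.    -7.1   -9.8  147.6   26.9   -1.2] {'qc': 0.028, 'al': -0.5765591095604303}
```

```bash
python3 -m handwheel '[[[0.003,0,0,0,0,0,0.1],[-0.001,0.001,0,0,0,0,0.1],[-0.004,0.002,0,0,0,0,0.1],[-0.006,0.002,0,0,0,0,0.1],[-0.006,0.002,0,0,0,0,0.1]]]'; python3 plan.py 5 28 10
```

```text
time_s: 27.7
position: [0.5462, -0.1197, 0.1413]
tcp_rot: [[0.642, 0.766, -0.0], [0.766, -0.642, 0.0], [-0.0, -0.0, -1.0]]
ft_force: [-3.4, 1.5, -2.7]
finger_gap: 0.0255
grip_force: 60.0
pred [ -40.6 -190.    -7.1   -9.8  147.6   26.9   -1.2] roller pred err mm [-0.1 -1.2]
innov mm [2.4 1.9]
t 27.7 tcp [ 0.5462 -0.1197  0.1413] F [-3.4  1.5 -2.7] chuck st mm [ -38.3 -188.2] (np.int32(40781), 473, 1055, np.float64(0.0004394282827720531)) q green mm 27.4
state [ -38.3 -188.4   -7.1   -7.7  109.3   28.9   -1.2]
ROWS [[4, -1], [7, -2], [10, -2], [13, -2], [16, -1]]
end [-4.080e+01 -1.902e+02  2.100e+00  1.000e-01 -7.000e-01  2.690e+01
  2.000e+00] {'qc': 0.028, 'al': -0.7265591095604305}
```

```bash
python3 -m handwheel '[[[0.002,-0.001,0,0,0,0,0.1],[0.004,-0.001,0,0,0,0,0.1],[0.006,-0.001,0,0,0,0,0.1],[0.008,-0.002,0,0,0,0,0.1],[0.009,-0.002,0,0,0,0,0.1]]]'; python3 plan.py 5 28 10
```

```text
time_s: 28.42
position: [0.5507, -0.1111, 0.1412]
tcp_rot: [[0.642, 0.767, -0.0], [0.767, -0.642, 0.0], [0.0, -0.0, -1.0]]
ft_force: [-3.3, 2.1, -3.8]
finger_gap: 0.0257
grip_force: 60.0
pred [-4.080e+01 -1.902e+02  2.100e+00  1.000e-01 -7.000e-01  2.690e+01
  2.000e+00] roller pred err mm [-4.6 -4.4]
innov mm [0.9 2.1]
t 28.43 tcp [ 0.5507 -0.1111  0.1412] F [-3.3  2.1 -3.8] chuck st mm [ -39.9 -188.1] (np.int32(36468), 443, 1023, np.float64(0.0004371345083970773)) q green mm 25.6
state [ -39.3 -188.3    2.1    2.4  -33.7   27.8    2. ]
ROWS [[3, 0], [4, 0], [6, 0], [9, 0], [12, 0]]
end [ -41.5 -190.2    2.1    0.6  -13.6   26.2    1.9] {'qc': 0.028, 'al': -0.7821690715394055}
```

```bash
python3 -m handwheel '[[[0.003,0,0,0,0,0,0.1],[0.005,0.001,0,0,0,0,0.1],[0.007,0.002,0,0,0,0,0.1],[0.009,0.002,0,0,0,0,0.1],[0.011,0.002,0,0,0,0,0.1],[0.012,0.002,0,0,0,0,0.1],[0.012,0.002,0,0,0,0,0.1],[0.012,0.002,0,0,0,0,0.1]]]'; python3 plan.py 5 28 10; python3 - <<'E'
from look import *
c=cam('side'); cv2.imwrite('pics/s4.png',cv2.resize(c['image'][90:290,240:500],(780,600),interpolation=2))
E
```

```text
time_s: 29.52
position: [0.5599, -0.1034, 0.1412]
tcp_rot: [[0.642, 0.767, -0.0], [0.767, -0.642, 0.0], [0.0, -0.0, -1.0]]
ft_force: [-2.4, 1.6, -2.5]
finger_gap: 0.0253
grip_force: 60.0
pred [ -41.5 -190.2   -0.     0.     0.3   26.2   -0. ] roller pred err mm [ 1.2 -1.3]
innov mm [4.  2.5]
t 29.52 tcp [ 0.5599 -0.1034  0.1412] F [-2.4  1.6 -2.5] chuck st mm [ -37.5 -187.8] (np.int32(31268), 427, 872, np.float64(0.00048227215962499585)) q green mm 28.2
state [ -36.  -188.    -0.     2.7  -38.6   30.9   -0. ]
ROWS [[-10, -2], [-7, -2], [-7, -2], [-4, -2], [-1, -2]]
end [ -41.  -190.2    5.2    2.2  -33.5   26.7    4. ] {'qc': 0.028, 'al': -0.7686338973703637}
```

View pics/s4.png

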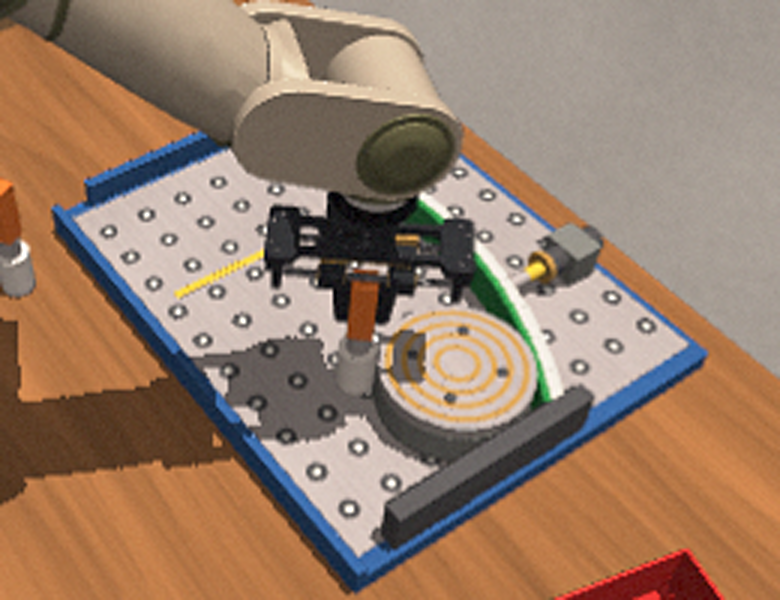

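The zoomed side view shows the chuck at (460,370), touching the guide and the stop face (around (490,460)), with the roller at (358,365) behind it. Its y has held at about -188 mm over three readings while I pushed, so it is at the stop. Now I'll hold it there.

```bash
for i in 1 2 3 4 5; do python3 -m handwheel '[[[0,0,0,0,0,0,0.1],[0,0,0,0,0,0,0.1],[0,0,0,0,0,0,0.1],[0,0,0,0,0,0,0.1],[0,0,0,0,0,0,0.1],[0,0,0,0,0,0,0.1],[0,0,0,0,0,0,0.1],[0,0,0,0,0,0,0.1],[0,0,0,0,0,0,0.1],[0,0,0,0,0,0,0.1]]]' | grep -E "time|ft_|posi"; done; python3 plan.py 5 28 10 | grep 'q green'
```

```text
time_s: 30.92
position: [0.5599, -0.1034, 0.1412]
ft_force: [-2.6, 1.6, -3.1]
time_s: 32.17
position: [0.5599, -0.1034, 0.1413]
ft_force: [-2.4, 1.7, -3.0]
time_s: 33.42
position: [0.5599, -0.1034, 0.1412]
ft_force: [-2.1, 2.1, -3.1]
time_s: 34.67
position: [0.5599, -0.1034, 0.1412]
ft_force: [-1.1, 1.9, -3.2]
time_s: 35.92
position: [0.5599, -0.1034, 0.1412]
ft_force: [-1.8, 2.5, -3.4]
t 35.92 tcp [ 0.5599 -0.1034  0.1412] F [-1.8  2.5 -3.4] chuck st mm [ -37.5 -187.8] (np.int32(31221), 422, 865, np.float64(0.0004411992562341429)) q green mm 28.2
```

The chuck has stayed put for over 6 s (y = -187.8 mm, guide at 28.2 mm, stick still pressing). I'm handing in.

```bash
python3 -c "
from cell import arm; print(arm.close_job())"
```

```text
the job is handed in; nothing more can be done
None
```

The job is handed in: the stick worked the chuck along the guide to the stop and still held it there after more than 6 s, at 36 s on the clock. The guide measured about 26–29 mm pushed back at every check from the start line on (28 mm at the end), and the last planned speed before the stop was about 10 mm/s.

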